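# Empty the used nail clippers from their tray into the wash tub

## Robot

A 6-joint arm with a two-finger parallel gripper is mounted at the origin on a cart in front of the work surface, level with it; the furniture and walls round the work are solid. World frame = base frame: x ahead of the robot, y to its left, z up, the work surface at z = 0. Lengths are in m, angles in rad, forces in N, time in s.
With the tool pointing down it reaches from about 0.35 to 0.85 m from the base axis. Payload 8.1 kg.
Tool frame: the origin (TCP) lies at the very end of the fingers, on their centre line; the grasp point (between the pads) lies 19 mm behind it; z points along the fingers, y is the line along which they close (so a half turn about z gives the same grasp; the last joint's range is limited). The gripper opens to 93 mm and grips with 3 to 60 N. Pads are 15 mm wide; open, the fingers measure 128 mm over their backs; the gripper's body (75 mm by 188 mm) begins 65 mm behind the grasp point.
Start: joints at [-0.085, 0.13, 1.488, -0, 1.523, -0.085], TCP at [0.6, 0, 0.219] pointing down, gripper open.
Joint ranges: [-2.96, 2.96], [-0.89, 2.26], [0.02, 2.5], [-1.34, 4.48], [0, 2.73], [-2.66, 2.66]. Speed limits (rad/s): [2.39, 2.39, 2.79, 3.14, 3.14, 3.14].

## Interface

Orientations are given as a rotation vector (axis times angle).
In Python, from plant import robot gives the robot as it stands.
- The arm moves only by the tool play_rows, never from a script. Its argument "deltas" is one flat list of numbers, 5 for each row, row after row: the shift along the tool's x, y, z in mm, then the turn about the tool's z in degrees, then the finger opening in mm, from 0 to 93. A call has 1 to 10 rows; each row shifts and turns the commanded pose from where the row before left it, along the tool's axes as they then stand; what a row does not reach is not made up. A row lasts 1/12 s, in which the tool goes at most 41.7 mm and 7.16 degrees, less where a joint would pass 70% of its speed; a pose out of reach is approached as far as the arm can. A call with a gripper value outside its range is refused whole. The fingers move at their own pace and stop on an object; "newtons" is the grip in N (left out, the last holds). Time passes only in rows, so rows that do not move let the fingers close. It gives the time, the measured TCP pose, the force, the opening and the grip force at its end, in the units of the state.
- robot.read_state(): the state, without advancing time (a new reading comes with each control period).
- robot.read_camera(name): name is "scene" or "side" or "wrist"; returns a dict with "pixels" (480x640x3 uint8, blue, green, red), "mtx" (3x3 intrinsics, pixels), "D" ([k1, k2, p1, p2, k3] as OpenCV has them; the pictures are not rectified), "eye" and "rotation" of the camera in the world. Camera axes: x right, y up, looking along -z (the intrinsics and any distortion apply to the point x, -y, -z); pixel columns grow to the right and rows downward; lengths in m; the calibration is good to about 2 mm. A picture is of the moment at which its call begins. There is no depth.
- robot.close_job(): hands the job in; it is judged then, once.
The state is a dict: "t": time; "q": joint angles; "dq": joint speeds; "joint_torque": joint torques, N m; "tool_pos": TCP position; "orientation": TCP orientation; "force": force on the tool from outside, world axes, zero at the start; "wrist_torque": the same for the moment, N m; "opening": finger opening in m; "gripper_force": force on a finger pad.
Only numpy, scipy, OpenCV 4.12 (cv2) and the standard library are available. Lean on these libraries where they do the work, as an engineer would, in place of code of your own. Each camera call takes 0.05 s, during which the arm holds its last target. There are 200 camera calls.

## Task

Draw the steel tray with the three used nail clippers out of its rack, keeping it level so that none slides off, carry it to the white wash tub and tip it over the tub by a good 30 degrees or more, so that all three clippers slide off the open edge into the tub. Finish still holding the emptied tray in the gripper, tipped like that and raised clear above the tub; leave the other things on the desk where they stand.

Things in the scene. Friction and masses are not known exactly. Their poses are not given: they have to be found in the camera images.
- tray: Steel tray, origin at the centre of the pan's underside, z up. Pan 100 (x) by 120 mm (y), floor 3 mm, 17 mm high rims at +x and both y ends; the -x edge is open: things slide off there. Black handle at the +y end: 12 mm thick (x), z 2 to 20, y 60 to 134 mm. 0.16 kg. Lies level in the rack, underside 40 mm above the desk, frame along the rack's, pushed in to 0-12 mm
- tray_grip (a point): Middle of the tray's black handle, in the tray's frame at (0, 100, 11) mm; grip it here from above with the fingers closing along the tray's x (12 mm), firmly (about 80 N or more), as the pan hangs out to one side
- tray_lip (a point): Middle of the open edge of the tray, in the tray's frame at (-50, 0, 3) mm
- rack: Fixed aluminium rack, 130 x 110 x 68 mm, origin on the desk under the seated pan's centre, z up. Side channels along y (-72 to +32 mm) guide the pan's long edges, 3 mm play each side, lips above: the tray cannot be lifted out, but slides out along the rack's +y, where mouth and handle are; free after 95 mm
- clipper_1: Steel nail clipper, 12 x 63 x 12 mm, long along its y, origin at the centre of its underside; it lies loose on the pan, roughly across it (along the tray's x), the one farthest from the handle. 30 g, smooth: it begins to slide once the tray is tipped 12 to 18 degrees
- clipper_2: The same, the middle one
- clipper_3: The same, the one nearest to the handle
- tub: White open plastic wash tub, 180 (x) by 200 (y) by 60 mm high, walls and floor 4 mm, standing loose on the desk (0.9 kg); origin at the centre of its underside, z up
- jar_tall: Bystander: clear jar with pink contents, 39 mm across, 43 mm high, origin at the centre of its underside
- polish_3: Bystander: polish bottle with black cap, 30 x 30 x 72 mm, origin at the centre of its underside
- buffer_pink: Bystander: round-ended buffing block, 34 x 98 x 23 mm, long along its y, origin at the centre of its underside
- steriliser_spot (a point): Point on the desk under the middle of the fixed pale round steriliser with the blue lid (roughly 200 mm across and 230 mm high): keep the gripper clear of it

How it is judged:
By the outcome, as a careful person would: the job done as asked, in the order asked, and still so for the second after the job is handed in, while the arm keeps its last pose, push and grip.
It also fails if it takes over 51 s, if anything falls off the work surface, if the arm or the gripper's body presses on something with over 40 N, if the wrist force passes 120 N, or if a joint passes its speed limit or range.

## Working session

There is one attempt and no reset: what is moved stays moved. The work goes in short steps, Python scripts to look and compute and a tool call to move; the robot and the scene stay as the last step left them, time stands still between calls to the robot, and variables do not carry over. Pictures are saved under pics/ and viewed, at most 10 in all, crops included, and the job is handed in when it is done.

Besides the shell and the picture viewer there is one more tool, called after "Call:" as name(argument=value, ...) on one line, values as JSON. play_rows: Moves the arm, as the interface text tells. Its arguments: {"type":"object","properties":{"deltas":{"type":"array"},"newtons":{"type":"number"}},"required":["deltas"]}

```bash
ls; mkdir -p pics; python3 - <<'E'
from plant import robot
import cv2
s=robot.read_state();print(s)
for n in("scene","side"):
    c=robot.read_camera(n);cv2.imwrite(f"pics/{n}0.png",c["pixels"]);print(n,c["eye"],c["rotation"],c["mtx"],c["D"])
E
```

```text
pics
{'t': 0.0, 'q': array([-8.54034630e-02,  1.31148814e-01,  1.48927102e+00, -1.19242688e-05,
        1.52300512e+00, -8.53845981e-02]), 'dq': array([ 0.00149878, -0.00056512, -0.00057177, -0.00099198,  0.00077031,
       -0.00124023]), 'joint_torque': array([-1.61290725e-03, -5.59853125e+01, -4.91755986e+01,  7.67333270e-02,
        3.59135563e-02, -2.97389461e-04]), 'tool_pos': array([5.99430205e-01, 6.45334913e-05, 2.17599370e-01]), 'orientation': array([-2.22047585e+00, -2.22043525e+00,  1.86765652e-03]), 'force': array([ 0.10765196, -0.16135235, -0.25759811]), 'wrist_torque': array([0.02707391, 0.04287759, 0.03677708]), 'gripper_force': 0.0, 'opening': 0.09314695114166045}
scene [ 0.50123654 -0.70972082  0.81293943] [ 0.7484544  -0.02756957 -0.11599963] [[494.08808849   0.         318.11698811]
 [  0.         494.08808849 242.55392515]
 [  0.           0.           1.        ]] [0.00241549 0.         0.         0.         0.        ]
side [ 0.99502571 -0.77739441  1.11861769] [0.67118157 0.17725061 0.50592216] [[585.02086695   0.         321.41255961]
 [  0.         585.02086695 243.8597828 ]
 [  0.           0.           1.        ]] [0.04482714 0.         0.         0.         0.        ]
```

View pics/scene0.png

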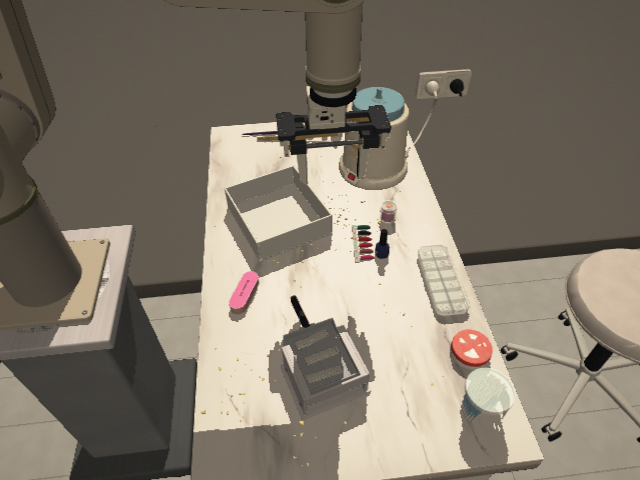

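View pics/side0.png

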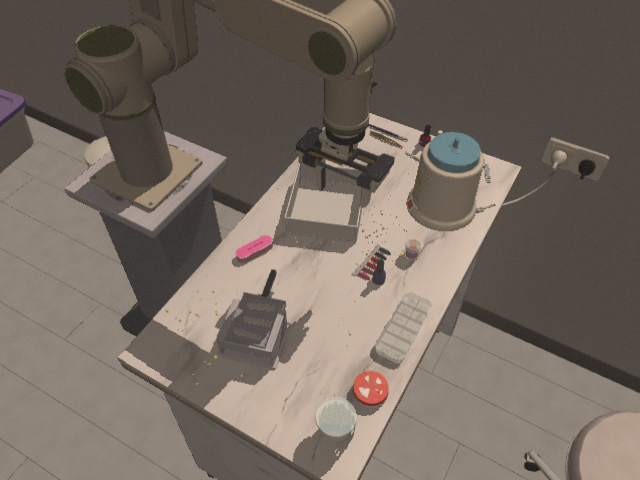

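The scene view shows the tub (rim about 227–330, 170–265), the rack with tray at (325,365), its black handle from (294,298) to (308,326), buffer at (244,291), polish at (383,248) and the steriliser at (375,135). The side view shows the same, with the handle at (270,283) and the tub at (324,210).

```bash
cat > h.py <<'E'
import numpy as np,cv2
from scipy.spatial.transform import Rotation as R
from plant import robot
def ray(c,p):
    u=cv2.undistortPoints(np.array([[p]],float),c["mtx"],c["D"])[0,0]
    return R.from_rotvec(c["rotation"]).apply([u[0],-u[1],-1])
def onz(c,p,z):
    d=ray(c,p);e=np.array(c["eye"]);return e+d*(z-e[2])/d[2]
def proj(c,P):
    r=R.from_rotvec(c["rotation"]).inv().apply(np.array(P)-c["eye"])*[1,-1,-1]
    return cv2.projectPoints(r.reshape(-1,1,3),np.zeros(3),np.zeros(3),c["mtx"],c["D"])[0][:,0]
E
python3 - <<'E'
from h import *
for n,b in(("scene",(285,290,318,332)),("side",(258,264,284,300))):
    c=robot.read_camera(n);im=c["pixels"];x0,y0,x1,y1=b
    m=(im[y0:y1,x0:x1].max(2)<45).astype(np.uint8)
    k,l,st,ce=cv2.connectedComponentsWithStats(m)
    i=1+np.argmax(st[1:,4]);pts=np.argwhere(l==i)[:,::-1]+[x0,y0]
    W=np.array([onz(c,p,.06)[:2] for p in pts.astype(float)]);mu=W.mean(0)
    v=np.linalg.svd(W-mu,full_matrices=False)[2][0];v*=np.sign(v[1]);t=(W-mu)@v;s=(W-mu)@[v[1],-v[0]]
    print(n,st[i],mu,"dir",v,np.degrees(np.arctan2(-v[0],v[1])),mu+v*t.min(),mu+v*t.max(),np.ptp(t),np.ptp(s))
    r=im[260:410,200:400] if n=="side" else im[280:420,260:400]
    cv2.imwrite(f"pics/{n}crop.png",cv2.resize(r,None,fx=4,fy=4,interpolation=2)[:600,:800])
c=robot.read_camera("scene")
im=cv2.resize(c["pixels"][150:290,215:415],None,fx=4,fy=4,interpolation=2);cv2.imwrite("pics/tub.png",im)
E
```

```text
scene [  6   6  19  32 194] [ 0.5147067  -0.18210681] dir [-0.2743934   0.96161752] 15.925868293957526 [ 0.52446726 -0.21631289] [ 0.50418385 -0.14522926] 0.07392089583039416 0.01174373033697412Traceback (most recent call last):
  File "<stdin>", line 6, in <module>
    return _wrapfunc(a, 'argmax', axis=axis, out=out, **kwds)
    return bound(*args, **kwds)
ValueError: attempt to get argmax of an empty sequence
```

View pics/scenecrop.png

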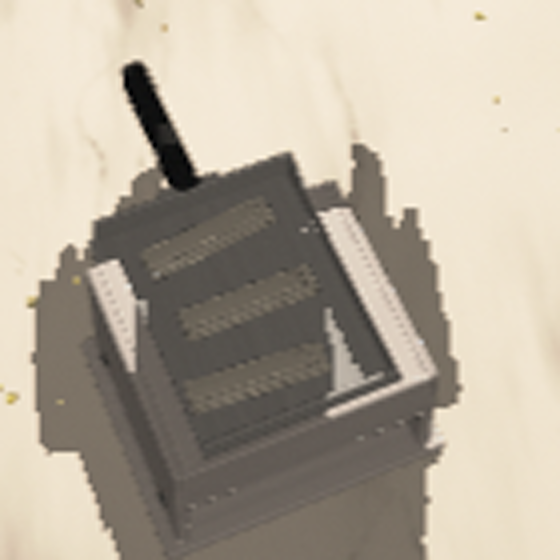

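```bash
python3 - <<'E'
from h import *
c=robot.read_camera("side");im=c["pixels"]
m=(im[262:300,258:284].max(2)<70).astype(np.uint8)
k,l,st,ce=cv2.connectedComponentsWithStats(m);print(st[1:])
i=1+np.argmax(st[1:,4]);pts=np.argwhere(l==i)[:,::-1]+[258,262]
W=np.array([onz(c,p,.06)[:2] for p in pts.astype(float)]);mu=W.mean(0)
v=np.linalg.svd(W-mu,full_matrices=False)[2][0];v*=np.sign(v[1]);t=(W-mu)@v
print(mu,np.degrees(np.arctan2(-v[0],v[1])),mu+v*t.min(),mu+v*t.max(),np.ptp(t))
c=robot.read_camera("scene")
q=[onz(c,p,.06)[:2] for p in((227,190),(294,170),(330,215),(259,246))]
print(np.round(q,3),np.mean(q,0),[np.linalg.norm(q[i]-q[i-1]) for i in range(4)])
for n,p,z in(("buf",(244,291),.02),("pol",(384,232),.072),("jar",(389,205),.043),("ster",(378,100),.23)):print(n,onz(c,p,z))
a=cv2.resize(c["pixels"][150:290,215:415],None,fx=4,fy=4,interpolation=2);cv2.imwrite("pics/tub.png",a)
E
```

```text
[[  4   8  14  27 149]]
[ 0.51885888 -0.1828806 ] 16.825130135265162 [ 0.52896066 -0.21628636] [ 0.50771877 -0.14604119] 0.07338666379653414
[[ 0.379  0.179]
 [ 0.539  0.231]
 [ 0.605  0.065]
 [ 0.447 -0.007]] [0.49249139 0.11682201] [np.float64(0.1983040252579284), np.float64(0.16839589451570128), np.float64(0.17866327799606505), np.float64(0.17364457593354762)]
buf [ 0.40974487 -0.08953586  0.02      ]
pol [ 0.70782497 -0.01286564  0.072     ]
jar [0.74473111 0.09705526 0.043     ]
ster [0.73318319 0.2354105  0.23      ]
```

View pics/tub.png

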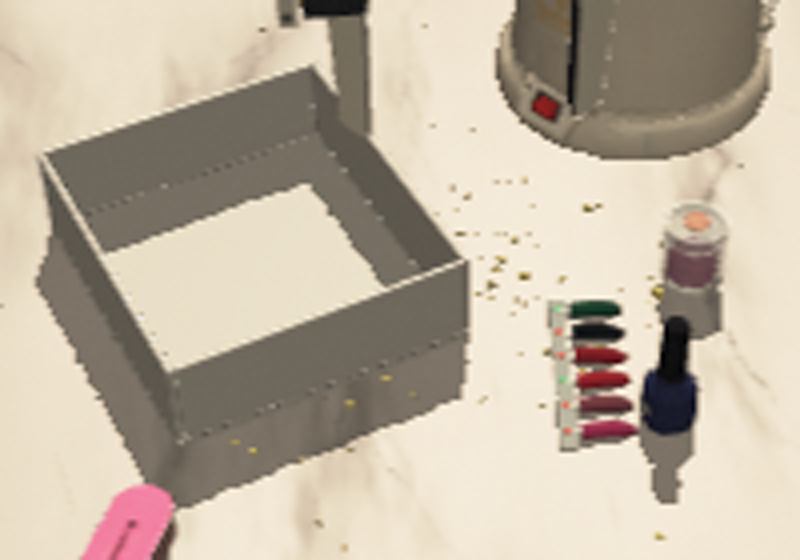

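The tub crop shows rim corners at crop pixels (42,155), (313,67), (467,262), (175,372), i.e. centre near (0.49, 0.12). Rows cannot tilt the tool directly, so I'll check in free space how the arm behaves at the edge of its reach.

Call:
play_rows(deltas=[0,20,-40,0,93,0,40,-40,0,93,0,41,-10,0,93,0,41,0,0,93,0,41,0,0,93,0,41,0,0,93,0,41,0,0,93,0,41,0,0,93,0,41,0,0,93,0,41,0,0,93])

```text
t: 1.13
tool_pos: [0.8717, -0.0006, 0.2848]
orientation: [2.205, 2.205, 0.037]
force: [-6.0, -0.6, 32.8]
opening: 0.093
gripper_force: 0.0
```

```bash
python3 - <<'E'
from h import *
s=robot.read_state();print(s["t"],s["q"],s["tool_pos"],R.from_rotvec(s["orientation"]).as_matrix())
E
```

```text
1.1333 [-0.06039675  1.10973827  0.02150499  0.00241613  1.97701619 -0.05927137] [ 8.71700774e-01 -5.79174559e-04  2.84811356e-01] [[ 1.30189962e-04  9.99442086e-01  3.33990895e-02]
 [ 9.99999970e-01 -1.37076906e-04  2.03911851e-04]
 [ 2.08376330e-04  3.33990620e-02 -9.99442074e-01]]
```

Call:
play_rows(deltas=[0,41,0,0,93,0,41,0,0,93,0,41,0,0,93,0,41,0,0,93])

```text
t: 1.47
tool_pos: [0.9279, -0.0005, 0.256]
orientation: [2.143, 2.143, 0.161]
force: [-0.3, -0.6, -0.8]
opening: 0.0929
gripper_force: 0.0
```

```bash
python3 - <<'E'
from h import *
s=robot.read_state();print(s["t"],s["q"],s["tool_pos"],R.from_rotvec(s["orientation"]).as_matrix())
E
```

```text
1.4667 [-0.05940761  1.14622522  0.0239371   0.00923643  1.82141048 -0.05638432] [ 9.27946227e-01 -5.18166974e-04  2.56045378e-01] [[ 5.50662657e-05  9.88730060e-01  1.49709268e-01]
 [ 9.99999996e-01 -6.46610866e-05  5.92220819e-05]
 [ 6.82350165e-05  1.49709264e-01 -9.88730060e-01]]
```

Pushing past the reach limit tilts the tool radially (8.6° now) and the tilt is kept. Plan: swing to the right side, gain about 35° of lean there in the tray's y–z plane, grip the tray level with the leaning tool, then later a turn about the tool's z tips it toward the open edge.

Call:
play_rows(deltas=[-20,-32,-9,0,93,-22,-32,-9,0,93,-25,-30,-8,0,93,-28,-29,-6,0,93,-29,-29,-5,0,93,-29,-29,-5,0,93,-29,-29,-5,0,93,-29,-29,-5,0,93,-29,-29,-5,0,93,-29,-29,-5,0,93])

```text
t: 2.3
tool_pos: [0.6718, -0.2437, 0.2732]
orientation: [2.142, 2.143, 0.162]
force: [-0.5, 0.1, -0.3]
opening: 0.0933
gripper_force: 0.0
```

Call:
play_rows(deltas=[-29,-29,-5,0,93,-29,-29,-5,0,93,-29,-29,-5,0,93,-29,-29,-5,0,93,-29,-29,-5,0,93,-29,-29,-5,0,93,-29,-29,-5,0,93,-29,-29,-5,0,93,-29,-29,-5,0,93,-29,-29,-5,0,93])

```text
t: 3.13
tool_pos: [0.3778, -0.5339, 0.2793]
orientation: [2.142, 2.143, 0.162]
force: [0.4, -0.8, -0.2]
opening: 0.0927
gripper_force: 0.0
```

```bash
cat > st.py <<'E'
from h import *
s=robot.read_state();M=R.from_rotvec(s["orientation"]).as_matrix()
print(s["t"],s["q"].round(3),s["tool_pos"].round(4));print(M.round(3))
E
python3 st.py; python3 - <<'E'
from h import *
c=robot.read_camera("scene")
q=np.array([onz(c,(215+u/4,150+v/4),.06)[:2] for u,v in((42,155),(313,67),(467,262),(175,372))])
print(q.round(3),q.mean(0),[np.linalg.norm(q[i]-q[i-1]).round(3) for i in range(4)])
E
```

```text
3.1333 [-1.112  0.176  1.336  0.135  1.562 -1.109] [ 0.3778 -0.5339  0.2793]
[[-0.     0.989  0.151]
 [ 1.     0.    -0.   ]
 [-0.     0.151 -0.989]]
[[0.376 0.184]
 [0.538 0.244]
 [0.608 0.063]
 [0.447 0.001]] [0.49225726 0.12284953] [np.float64(0.196), np.float64(0.174), np.float64(0.194), np.float64(0.173)]
```

Call:
play_rows(deltas=[-24,-32,-5,0,93,-24,-32,-5,0,93,-24,-32,-5,0,93,-24,-32,-5,0,93,-24,-32,-5,0,93,-24,-32,-5,0,93,-24,-32,-5,0,93,-24,-32,-5,0,93,-24,-32,-5,0,93,-24,-32,-5,0,93])

```text
t: 4.02
tool_pos: [0.0542, -0.7736, 0.2803]
orientation: [2.143, 2.143, 0.162]
force: [0.4, -2.0, -0.4]
opening: 0.093
gripper_force: 0.0
```

Call:
play_rows(deltas=[-30,-25,-5,0,93,-38,-10,-5,0,93,-41,-4,-3,0,93,-41,0,0,0,93,-41,0,0,0,93,-41,0,0,0,93])

```text
t: 4.52
tool_pos: [0.0252, -0.8889, 0.2532]
orientation: [2.127, 2.112, 0.117]
force: [-0.6, -0.2, -4.2]
opening: 0.0928
gripper_force: 0.0
```

```bash
python3 st.py
```

```text
4.5167 [-1.667  1.145  0.032  0.169  1.929 -1.598] [ 0.0252 -0.8889  0.2532]
[[ 0.011  0.988  0.154]
 [ 0.999 -0.004 -0.045]
 [-0.044  0.154 -0.987]]
```

Call:
play_rows(deltas=[-41,0,0,0,93,-41,0,0,0,93,-41,0,0,0,93,-41,0,0,0,93,-41,0,0,0,93,-41,0,0,0,93,-41,0,0,0,93,-41,0,0,0,93])

```text
t: 5.18
tool_pos: [0.0251, -0.9925, 0.2436]
orientation: [2.014, 1.968, -0.145]
force: [-0.5, 0.6, 0.5]
opening: 0.0927
gripper_force: 0.0
```

```bash
python3 st.py
```

```text
5.1833 [-1.664  1.18   0.024  0.178  1.647 -1.602] [ 0.0251 -0.9925  0.2436]
[[ 0.046  0.988  0.149]
 [ 0.955  0.    -0.296]
 [-0.292  0.156 -0.943]]
```

Call:
play_rows(deltas=[-41,0,0,0,93,-41,0,0,0,93,-41,0,0,0,93,-41,0,0,0,93,-41,0,0,0,93,-41,0,0,0,93,-41,0,0,0,93])

```text
t: 5.77
tool_pos: [0.0157, -1.0604, 0.2877]
orientation: [1.912, 1.837, -0.338]
force: [0.0, -0.2, 0.3]
opening: 0.0932
gripper_force: 0.0
```

```bash
python3 st.py
```

```text
5.7667 [-1.671  1.165  0.024  0.19   1.455 -1.605] [ 0.0157 -1.0604  0.2877]
[[ 0.076  0.987  0.139]
 [ 0.873  0.001 -0.488]
 [-0.482  0.158 -0.862]]
```

```bash
cat > to.py <<'E'
# to.py x y z turn : tool-frame shift (mm) to a world TCP target, expressed in the frame after the turn
import sys; from h import *
s=robot.read_state();M=R.from_rotvec(s["orientation"]).as_matrix()
x,y,z,t=map(float,sys.argv[1:]);N=M@R.from_euler("z",t,degrees=True).as_matrix()
d=N.T@(np.array([x,y,z])-s["tool_pos"])*1e3
print("q",s["q"].round(2),"pos",s["tool_pos"].round(4));print(N.round(3));print("shift",d.round(1),"len",np.linalg.norm(d).round(1))
E
python3 to.py .52 -.194 .16 -18.1
```

```text
q [-1.67  1.16  0.02  0.19  1.45 -1.61] pos [ 0.0157 -1.0604  0.2877]
[[-0.234  0.962  0.139]
 [ 0.829  0.273 -0.488]
 [-0.507  0.001 -0.862]]
shift [ 665.1  721.2 -242.4] len 1010.6
```

Call:
play_rows(deltas=[20,10,0,-6,60,24,20,-5,-6,60,25,27,-9,-6.1,60,25,27,-9,0,60,25,27,-9,0,60,25,27,-9,0,60,25,27,-9,0,60,25,27,-9,0,60,25,27,-9,0,60,25,27,-9,0,60])

```text
t: 6.6
tool_pos: [0.2055, -0.8103, 0.2611]
orientation: [1.734, 2.028, -0.402]
force: [0.8, -0.1, 0.3]
opening: 0.0602
gripper_force: 0.0
```

Call:
play_rows(deltas=[25,27,-9,0,60,25,27,-9,0,60,25,27,-9,0,60,25,27,-9,0,60,25,27,-9,0,60,25,27,-9,0,60,25,27,-9,0,60,25,27,-9,0,60])

```text
t: 7.27
tool_pos: [0.3842, -0.5671, 0.2361]
orientation: [1.734, 2.028, -0.402]
force: [1.2, 0.4, 0.6]
opening: 0.0603
gripper_force: 0.0
```

```bash
python3 to.py .52 -.194 .16 0
```

```text
q [-0.96 -0.11  1.79 -0.2   0.96 -1.04] pos [ 0.3842 -0.5671  0.2361]
[[-0.117  0.983  0.14 ]
 [ 0.855  0.172 -0.489]
 [-0.505  0.063 -0.861]]
shift [341.7 192.8 -97.8] len 404.3
```

Call:
play_rows(deltas=[31,17,-9,-3.6,60,31,17,-9,-3.5,60,31,17,-9,0,60,31,17,-9,0,60,31,17,-9,0,60,31,17,-9,0,60,31,17,-9,0,60,31,17,-9,0,60,31,17,-9,0,60])

```text
t: 8.02
tool_pos: [0.459, -0.2555, 0.1659]
orientation: [1.613, 2.141, -0.439]
force: [0.3, -0.7, -0.3]
opening: 0.0601
gripper_force: 0.0
```

```bash
python3 to.py .52 -.194 .13 0
```

```text
q [-0.3  -0.33  2.11 -0.5   1.1  -0.41] pos [ 0.459  -0.2555  0.1659]
[[-0.237  0.961  0.141]
 [ 0.828  0.276 -0.488]
 [-0.508  0.001 -0.861]]
shift [54.7 75.6  9.5] len 93.7
```

Call:
play_rows(deltas=[22,30,4,0,60,22,30,4,0,60,11,16,2,0,60,0,0,0,0,60])

```text
t: 8.35
tool_pos: [0.5214, -0.1923, 0.1271]
orientation: [1.61, 2.148, -0.439]
force: [0.3, 1.0, -0.4]
opening: 0.0598
gripper_force: 0.0
```

```bash
python3 to.py .52 -.194 .035 0; python3 - <<'E'
from h import *
c=robot.read_camera("wrist");cv2.imwrite("pics/w1.png",c["pixels"])
print(proj(c,[[.527,-.2163,.06],[.506,-.1456,.06]]))
np.savez("w1.npz",**c)
E
```

```text
q [-0.13 -0.11  2.   -0.55  1.09 -0.19] pos [ 0.5214 -0.1923  0.1271]
[[-0.242  0.96   0.14 ]
 [ 0.828  0.28  -0.486]
 [-0.506 -0.001 -0.863]]
shift [45.5 -1.7 80.1] len 92.1
[[311.81554438 227.94156504]
 [310.31588788 113.75579519]]
```

View pics/w1.png

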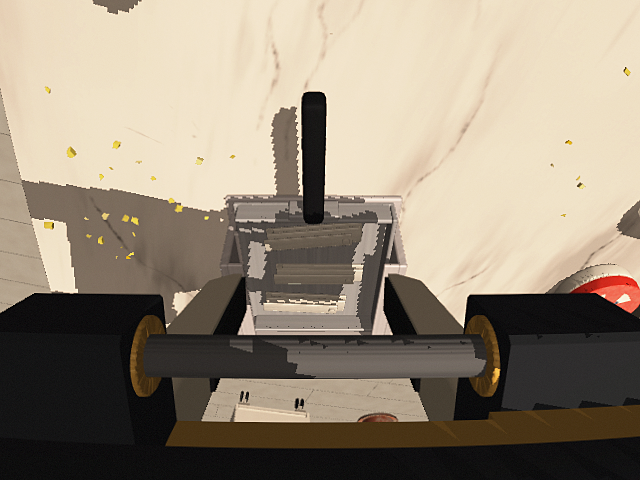

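Wrist view: handle runs vertically from (314,92) to (313,222), aligned with the tool and centred between the fingers; pan and three clippers behind it at (315,235), (315,272), (300,300).

Call:
play_rows(deltas=[16,0,26,0,60,16,0,26,0,60,10,0,17,0,60,6,0,10,0,60,0,0,0,0,60])

```text
t: 8.82
tool_pos: [0.5171, -0.1947, 0.0341]
orientation: [1.616, 2.146, -0.444]
force: [-0.1, -0.1, -0.3]
opening: 0.0599
gripper_force: 0.0
```

Call:
play_rows(deltas=[0,0,0,0,0,0,0,0,0,0,0,0,0,0,0,0,0,0,0,0,0,0,0,0,0,0,0,0,0,0,0,0,0,0,0,0,0,0,0,0], newtons=60)

```text
t: 9.48
tool_pos: [0.5198, -0.1942, 0.0367]
orientation: [1.613, 2.143, -0.44]
force: [3.2, 1.5, -0.6]
opening: 0.0116
gripper_force: 56.8
```

```bash
python3 to.py .52 -.194 .035 0
```

```text
q [-0.13  0.03  2.05 -0.62  0.93 -0.06] pos [ 0.5198 -0.1942  0.0367]
[[-0.238  0.961  0.14 ]
 [ 0.828  0.276 -0.488]
 [-0.507 -0.    -0.862]]
shift [1.  0.2 1.4] len 1.8
```

Call:
play_rows(deltas=[3,0,-1.8,0,0,6,0,-3.5,0,0,9,0,-5.3,0,0,10,0,-5.9,0,0,10,0,-5.9,0,0,10,0,-5.9,0,0,10,0,-5.9,0,0,6,0,-3.5,0,0,3,0,-1.8,0,0], newtons=60)

```text
t: 10.23
tool_pos: [0.4977, -0.118, 0.0364]
orientation: [1.612, 2.145, -0.44]
force: [0.7, -1.0, -0.5]
opening: 0.0117
gripper_force: 60.0
```

```bash
python3 to.py .485 -.073 .0367 0;python3 - <<'E'
from h import *
s=robot.read_state();print(s["force"],s["wrist_torque"],s["opening"],s["gripper_force"])
E
```

```text
q [ 0.03 -0.01  2.1  -0.62  1.01  0.08] pos [ 0.4977 -0.118   0.0364]
[[-0.24   0.961  0.14 ]
 [ 0.828  0.278 -0.487]
 [-0.507 -0.001 -0.862]]
shift [ 40.2   0.3 -24. ] len 46.8
[ 0.65734382 -1.00821672 -0.52022701] [-0.03495325 -0.01943006 -0.02990925] 0.011679828476347673 59.988572001457214
```

Call:
play_rows(deltas=[3,0,-1.8,0,0,6,0,-3.5,0,0,8,0,-4.7,0,0,8,0,-4.7,0,0,8,0,-4.7,0,0,5,0,-3,0,0,2,0,-1.2,0,0,0,0,0,0,0], newtons=60)

```text
t: 10.9
tool_pos: [0.4851, -0.0741, 0.0365]
orientation: [1.613, 2.144, -0.44]
force: [-0.9, -0.1, -2.4]
opening: 0.0113
gripper_force: 60.0
```

```bash
python3 st.py;python3 - <<'E'
from h import *
s=robot.read_state();print(s["force"],s["wrist_torque"],s["opening"],s["gripper_force"])
a=robot.read_camera("scene")["pixels"][180:420,200:440];b=robot.read_camera("side")["pixels"][180:420,180:340]
cv2.imwrite("pics/out.png",cv2.resize(np.hstack([a,b]),None,fx=2,fy=2,interpolation=2))
E
```

```text
10.9 [ 0.134 -0.024  2.108 -0.612  1.062  0.159] [ 0.4851 -0.0741  0.0365]
[[-0.239  0.961  0.14 ]
 [ 0.828  0.277 -0.488]
 [-0.507 -0.001 -0.862]]
[-0.94939517 -0.14392972 -2.37231625] [ 0.64632954  0.18056814 -0.04704785] 0.011327169784113434 59.983035922050476
```

View pics/out.png

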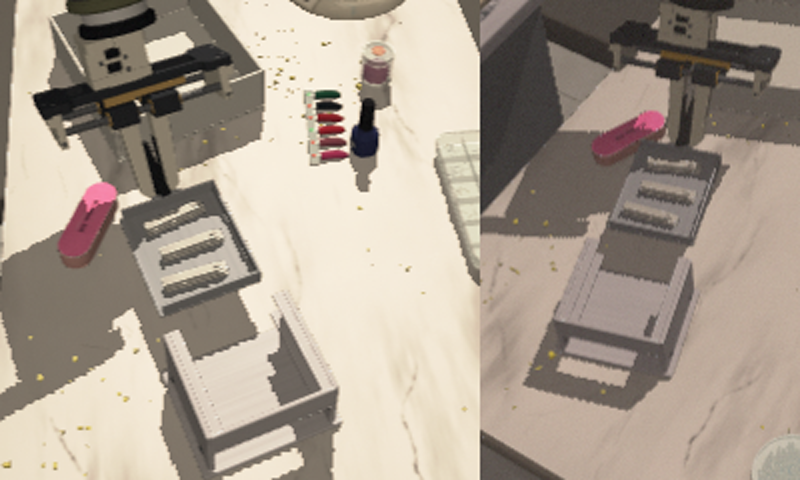

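The tray is out, free and level, with three clippers lying on it (left view around (185,215), (192,245), (195,277)). Now computing the tipping pose.

```bash
cat > tip.py <<'E'
from h import *
s=robot.read_state();M=R.from_rotvec(s["orientation"]).as_matrix();p=s["tool_pos"]
Y=np.array([-.277,.961,0]);X=np.array([.961,.277,0]);T=np.c_[X,Y,[0,0,1]]
o=p-.019*M[:,2];o=np.array([o[0],o[1],.04])-.094*Y
L=M.T@(o-p);A=M.T@T
for turn in(60,75,90):
    N=M@R.from_euler("z",turn,degrees=True).as_matrix();B=N@A
    f=lambda q:(N@L+B@np.array(q)/1e3)
    lip=f([-50,-10,3]);goal=np.array([.50,.085,.15]);P=goal-lip
    print(turn,"tilt",np.degrees(np.arccos(B[2,2])).round(1),"down-x",B[:,0].round(2),"TCP",P.round(3))
    for n,q in(("lip+y",[-50,60,3]),("lip-y",[-50,-60,3]),("far+x",[50,-60,20]),("hand",[0,134,11])):print(n,(P+f(q)).round(3))
    for k in(84,160,220):
        for w in(-94,94):print("body",k,w,(P+N@np.array([0,w,-k])/1e3).round(3))
E
python3 tip.py
```

```text
60 tilt 29.4 down-x [ 0.69 -0.58  0.44] TCP [0.589 0.132 0.187]
lip+y [0.538 0.142 0.165]
lip-y [0.473 0.044 0.139]
far+x [ 0.533 -0.012  0.198]
hand [0.609 0.174 0.21 ]
body 84 -94 [0.512 0.227 0.218]
body 84 94 [0.642 0.119 0.301]
body 160 -94 [0.502 0.264 0.284]
body 160 94 [0.631 0.156 0.366]
body 220 -94 [0.493 0.294 0.335]
body 220 94 [0.623 0.185 0.418]
75 tilt 36.0 down-x [ 0.48 -0.73  0.49] TCP [0.591 0.11  0.2  ]
lip+y [0.547 0.131 0.173]
lip-y [0.466 0.052 0.134]
far+x [ 0.505 -0.018  0.197]
hand [0.617 0.145 0.228]
body 84 -94 [0.534 0.219 0.226]
body 84 94 [0.625 0.083 0.318]
body 160 -94 [0.524 0.257 0.292]
body 160 94 [0.614 0.12  0.384]
body 220 -94 [0.515 0.286 0.343]
body 220 94 [0.606 0.149 0.436]
90 tilt 42.0 down-x [ 0.24 -0.83  0.51] TCP [0.587 0.088 0.212]
lip+y [0.553 0.119 0.181]
lip-y [0.462 0.061 0.128]
far+x [ 0.476 -0.017  0.192]
hand [0.616 0.116 0.244]
body 84 -94 [0.553 0.207 0.237]
body 84 94 [0.598 0.051 0.332]
body 160 -94 [0.542 0.244 0.302]
body 160 94 [0.587 0.088 0.397]
body 220 -94 [0.534 0.273 0.354]
body 220 94 [0.579 0.117 0.449]
```

```bash
cat >> tip.py <<'E'
print("----")
prev=None
for turn in(0,15,30,45,60,75,90):
    N=M@R.from_euler("z",turn,degrees=True).as_matrix();B=N@A
    lip=N@L+B@np.array([-.05,-.01,.003]);P=np.array([.505,.075,.15])-lip
    dmin=min(np.hypot(*(P+N@np.array([0,w,-k])/1e3)[:2]-[.733,.235]) for k in(20,84,150,220) for w in(-94,94))
    sh=(N.T@(P-(p if prev is None else prev))*1e3).round(0)
    print(turn,"tilt",np.degrees(np.arccos(B[2,2])).round(1),"xslope",np.degrees(np.arcsin(B[2,0])).round(1),"TCP",P.round(3),"shift",sh,"ster",dmin.round(3));prev=P
E
python3 tip.py | sed 1,/----/d
```

```text
0 tilt 0.0 xslope -0.0 TCP [0.527 0.18  0.144] shift [ 146.  110. -210.] ster 0.12
15 tilt 7.6 xslope 7.5 TCP [0.55  0.172 0.152] shift [-10.  24.  -0.] ster 0.103
30 tilt 15.1 xslope 14.7 TCP [0.57  0.159 0.162] shift [-10.  24.   0.] ster 0.097
45 tilt 22.4 xslope 21.0 TCP [0.585 0.142 0.174] shift [-10.  24.  -0.] ster 0.102
60 tilt 29.4 xslope 26.1 TCP [0.594 0.122 0.187] shift [-10.  24.  -0.] ster 0.121
75 tilt 36.0 xslope 29.4 TCP [0.596 0.1   0.2  ] shift [-10.  24.   0.] ster 0.156
90 tilt 42.0 xslope 30.5 TCP [0.592 0.078 0.212] shift [-10.  24.  -0.] ster 0.179
```

Call:
play_rows(deltas=[-3,0,-5,0,0,-6,0,-10,0,0,-9,0,-15,0,0,-12,0,-21,0,0,-15,0,-25,0,0,-12,0,-21,0,0,-9,0,-15,0,0,-6,0,-10,0,0,-3,0,-5,0,0,0,0,0,0,0], newtons=60)

```text
t: 11.83
tool_pos: [0.4861, -0.0751, 0.1859]
orientation: [1.614, 2.141, -0.438]
force: [0.3, -0.1, -3.0]
opening: 0.0116
gripper_force: 60.0
```

Call:
play_rows(deltas=[5,2,-3,0,0,10,4,-6,0,0,15,6,-9,0,0,20,8,-12,0,0,25,11,-15,0,0,27,12,-16,0,0,27,12,-16,0,0,25,11,-15,0,0,20,8,-12,0,0,15,6,-9,0,0], newtons=60)

```text
t: 12.67
tool_pos: [0.5004, 0.161, 0.1833]
orientation: [1.612, 2.146, -0.444]
force: [0.1, -0.1, -3.1]
opening: 0.0113
gripper_force: 60.0
```

Call:
play_rows(deltas=[10,4,-6,0,0,5,2,-3,0,0,2,1,-1,0,0,0,0,0,0,0], newtons=60)

```text
t: 13.0
tool_pos: [0.5025, 0.1793, 0.1848]
orientation: [1.613, 2.144, -0.442]
force: [0.1, -0.3, -2.7]
opening: 0.0118
gripper_force: 60.0
```

```bash
python3 st.py;python3 - <<'E'
from h import *
s=robot.read_state();print(s["force"],s["wrist_torque"],s["opening"],s["gripper_force"])
a=robot.read_camera("scene")["pixels"][60:340,170:430];b=robot.read_camera("side")["pixels"][60:340,220:480]
cv2.imwrite("pics/over.png",cv2.resize(np.hstack([a,b]),None,fx=1.5,fy=1.5,interpolation=2))
E
```

```text
13.0 [ 0.591  0.129  1.649 -0.504  1.547  0.37 ] [0.5025 0.1793 0.1848]
[[-0.239  0.961  0.139]
 [ 0.828  0.276 -0.489]
 [-0.508 -0.002 -0.861]]
[ 0.0864063  -0.2797096  -2.70555792] [ 0.66372983  0.17888482 -0.01104442] 0.011774344397279849 59.983073472976685
```

View pics/over.png

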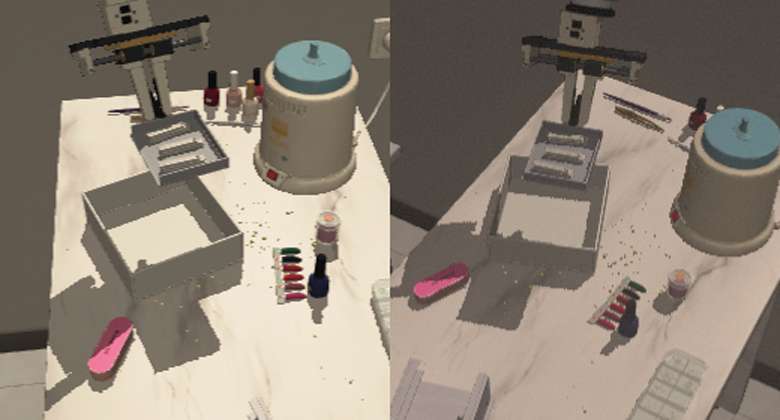

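Call:
play_rows(deltas=[-1,3,0,2,0,-3,6,0,4,0,-3,6,0,4,0,-3,6,0,4,0,-3,6,0,4,0,-3,6,0,4,0,-3,6,0,4,0,-3,6,0,4,0,-3,6,0,4,0,-3,6,0,4,0], newtons=60)

```text
t: 13.93
tool_pos: [0.5567, 0.1553, 0.2075]
orientation: [2.181, 1.464, -0.221]
force: [-0.8, -0.4, -2.6]
opening: 0.0118
gripper_force: 60.0
```

Call:
play_rows(deltas=[-1,3,0,2,0,0,0,0,0,0,0,0,0,0,0,0,0,0,0,0,0,0,0,0,0,0,0,0,0,0], newtons=60)

```text
t: 14.43
tool_pos: [0.5585, 0.1551, 0.2083]
orientation: [2.2, 1.432, -0.21]
force: [-1.0, 0.4, -2.7]
opening: 0.0116
gripper_force: 60.0
```

Call:
play_rows(deltas=[-2,6,0,4,0,-3,8,0,5,0,-3,8,0,5,0,-3,8,0,5,0,-3,8,0,5,0,-3,8,0,5,0,-3,8,0,5,0,-3,8,0,5,0,-3,8,0,5,0,-3,8,0,5,0], newtons=60)

```text
t: 15.27
tool_pos: [0.5879, 0.0914, 0.2493]
orientation: [2.584, 0.382, 0.094]
force: [0.0, -0.1, -1.9]
opening: 0.0115
gripper_force: 60.0
```

Call:
play_rows(deltas=[0,0,0,0,0,0,0,0,0,0,0,0,0,0,0,0,0,0,0,0,0,0,0,0,0,0,0,0,0,0,0,0,0,0,0,0,0,0,0,0], newtons=60)

```text
t: 15.93
tool_pos: [0.5878, 0.0918, 0.2489]
orientation: [2.584, 0.388, 0.092]
force: [0.2, -0.8, -2.2]
opening: 0.0116
gripper_force: 60.0
```

```bash
python3 st.py;python3 - <<'E'
from h import *
s=robot.read_state();print(s["force"],s["wrist_torque"],s["opening"],s["gripper_force"])
a=robot.read_camera("scene")["pixels"][60:340,170:430];b=robot.read_camera("side")["pixels"][60:340,220:480]
cv2.imwrite("pics/tip.png",cv2.resize(np.hstack([a,b]),None,fx=1.5,fy=1.5,interpolation=2))
E
```

```text
15.9333 [ 0.391  0.147  1.51  -0.528  1.553  1.692] [0.5878 0.0918 0.2489]
[[ 0.957  0.256  0.139]
 [ 0.291 -0.823 -0.488]
 [-0.01   0.507 -0.862]]
[ 0.16167739 -0.80855042 -2.23789047] [5.53670373e-01 1.12099046e-01 1.06652524e-04] 0.01161046152171572 59.9959659576416
```

View pics/tip.png

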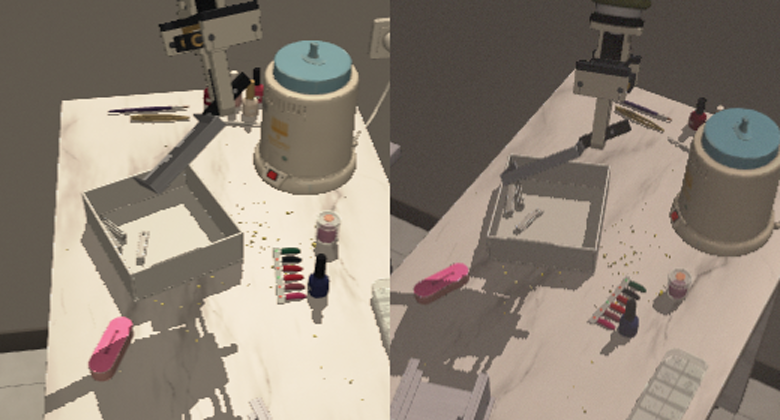

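```bash
python3 - <<'E'
from h import *
z=lambda a:cv2.resize(a,(400,400),interpolation=2)
a=robot.read_camera("scene")["pixels"][135:265,215:345];b=robot.read_camera("side")["pixels"][135:245,270:380]
cv2.imwrite("pics/fin.png",np.hstack([z(a),z(b)]))
c=robot.read_state();print(c["force"])
E
```

```text
[-0.11817833  0.51307245 -1.86221034]
```

View pics/fin.png

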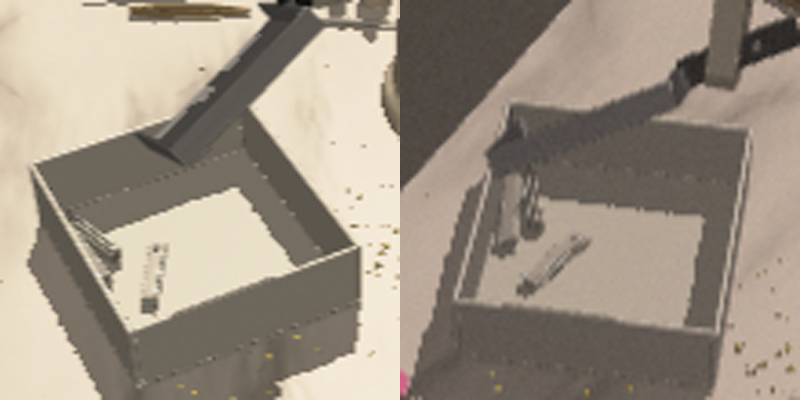

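The tub holds three clippers, at (507,210), (532,205) and (552,265) in the side half. The wrist load has dropped by about their 0.9 N, and the tray is tipped about 42° with its lowest corner about 0.1 m above the rim.

```bash
python3 -c "
from plant import robot
print(robot.close_job())"
```

```text
the job is handed in; nothing more can be done
None
```

The job is handed in: all three clippers are in the tub, and the empty tray is still gripped at 60 N (the gripper's maximum, below the advised 80 N; I saw no slip), tipped about 42° and about 0.1 m clear of the tub rim.

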